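Weigh a tub of solder paste on the beam balance and sort it

TASK

Find out whether the white tub with the blue cap is still worth keeping: set it gently on the balance pan, then push the sliding weight along the beam by its black post, with a light touch and without gripping it, until the beam rests level with your hand off it. Leave the sliding weight where it stands and put the tub down upright in the tray with the green floor if the weight's black index stands over the green part of the beam, or in the one with the red floor if it stands over the red part. Never force the beam, do not move the sliding weight while the tub is off the pan, and leave the phone and the solder reel beside the balance where they are.

Things in the scene. Friction and masses are not known exactly. Their poses are not given: they have to be found in the camera images.
- balance: Grey mechanical beam balance, fixed; base plate 120 mm deep (x), 375 mm wide (y), 21 mm high. Origin: centre of the underside; +x away from its front, +y towards the pan, z up. The beam runs along y, 88 mm up, and pivots at y = +45 mm between two grey cheeks (96 mm high). The pan is 90 mm to the +y side of the pivot, the sliding weight on the -y side; a pointer plays on a white plate at y = -170 mm.
- beam (a joint): Beam tilt, rad: 0 level, positive = pan side down; stops at -0.10 and 0.10. Swings freely, at rest some 1.5 s after the hand has left. Near level it rests about 0.01 rad off for each 1 mm the sliding weight is from balance (positive: it must go outward); beyond 10 mm it lies on a stop. Pushing the post outward tips its side down, inward up: read hand off. Empty pan and weight outward of 0: pan side up.
- slide_weight (a joint): Sliding weight's place on the beam, m: 0 innermost, growing outward (to the balance's -y) up to 0.13. About 3 N of friction; stays where left. An empty balance is level at 0; a tub balances between 0.045 and 0.115, always outward of the start. The strip along the beam under the weight's index is red from 0 to 0.079, green beyond, with a white line every 10 mm.
- knob (a point): Half-way up the upright black post on the sliding weight: 12 mm in diameter, 36 mm tall, this point 126 mm above the bench when the beam is level. The steel weight below it (28 mm along the beam, 30 mm deep) begins 18 mm below this point. Axes as the balance's, tilting with the beam. The balance's beam bears no more than 8 N of push.
- pan_top (a point): Centre of the flat floor of the round steel pan (95 mm across inside, rim 5 mm above the floor). 103 mm above the bench when the beam is level, 9 mm higher or lower at the stops; the pan always stays horizontal.
- tub_mid (a point): Centre, half-way up, of the closed white tub with a ribbed blue cap: 47 mm in diameter, 60 mm tall, 140 to 300 g, standing upright on a 3 mm mat. z along its axis.
- tray_green: Square black tray with a green floor, fixed, 144 mm outside, 128 mm inside, walls 18 mm high, floor 4 mm thick. Origin: centre of the underside.
- tray_red: Square black tray with a red floor, same sizes and origin as the green one.
- phone: Phone lying flat to the right, 138x68x8 mm: a bystander.
- spool: Small solder reel standing on its flange left of the balance, 48 mm across, 30 mm tall: a bystander.
Things that resemble listed ones, but are neither listed nor needed, are in the scene too. Of the things that look like the part that bears tub_mid, the middle-sized one is meant.

How it is judged:
By the outcome, as a careful person would: the job done as asked, in the order asked, and still so for the second after the job is handed in, with the robot touching nothing.
It also fails if it takes over 72 s, if anything falls off the work surface, if the arm or the gripper's body presses on something with over 40 N, if the wrist force passes 120 N, or if a joint passes its speed limit or range.

ROBOT

A 7-joint arm with a two-finger parallel gripper is mounted at the origin on a cart in front of the work surface, level with it; the furniture and walls round the work are solid. World frame = base frame: x ahead of the robot, y to its left, z up, the work surface at z = 0. Lengths are in m, angles in rad, forces in N, time in s.
With the tool pointing down it reaches from about 0.425 to 0.95 m from the base axis. Payload 4.7 kg.
Tool frame: the origin (TCP) lies on the centre line of the jaws, within the pads' length; the fingertips stand 25 mm ahead of it and the grasp point (between the pads) lies 6 mm ahead of it; z points along the fingers, y is the line along which they close (so a half turn about z gives the same grasp; the last joint's range is limited). The gripper opens to 85 mm and grips with 20 to 120 N. Pads are 22 mm wide; open, the fingers measure 114 mm over their backs; the gripper's body (76 mm by 85 mm) begins 54 mm behind the grasp point. The pads swing forward as they close: fully open they stand 13 mm farther back than shut.
Start: joints at [-1.269, 0.469, -0.049, 1.532, 0.024, 1.141, -0.082], TCP at [0.219, 0.638, 0.256] pointing down, gripper open.
Joint ranges: [-2.59, 2.59], [-0.33, 1.99], [-1.39, 1.29], [0.1, 2.45], [-1.04, 4.18], [0.21, 1.99], [-2.66, 2.66]. Speed limits (rad/s): [2.57, 2.57, 3.14, 3.14, 3.14, 3.14, 3.14].

INTERFACE

Orientations are given as [roll, pitch, yaw] about the fixed x, y, z axes, in that order (R = Rz(yaw) Ry(pitch) Rx(roll)).
In Python, from plant import manip gives the robot as it stands. The module is installed in compiled form; this text tells all that it offers.
- The arm moves only by the shell command python3 -m inch 'ROWS' [FORCE]. ROWS is a JSON object of lists of equal length, an entry for each row: "travel": the shift along the tool's x, y, z in units of 60 cm (1.0 is 60 cm), a list of three; "dr": the turn, a rotation vector about the tool's x, y, z in units of 360 degrees (1.0 is 360 degrees), a list of three; "grip": the opening, from -1 (shut) to 1 (fully open). In form: {"travel": [[dx, dy, dz], ...], "dr": [[rx, ry, rz], ...], "grip": [grip, ...]}. A call has 1 to 20 rows; each row is the pose to reach, as a shift and turn from the pose commanded when the call began, along the tool's axes at that moment, turning the shorter way round; what a row does not reach only later rows make up. A row lasts 1/12 s, in which the tool goes at most 41.7 mm and 7.16 degrees, less where a joint would pass 70% of its speed; a pose out of reach is approached as far as the arm can. A call with a number of a shift or a turn outside -1 to 1 is refused whole. A call with a gripper value outside its range is refused whole. The fingers move at their own pace and stop on an object; FORCE is the grip in N (left out, the last holds). Time passes only in rows, so rows that repeat a pose let the fingers close. It gives the time, the measured TCP pose, the force, the opening and the grip force at its end, in the units of the state.
- manip.state(): the state, without advancing time (a new reading comes with each control period).
- manip.grab_frame(name): name is "scene" or "top" or "wrist"; returns the picture (480x640x3 uint8, red, green, blue); there is no depth.
- manip.camera_params(name): a dict with "fx", "fy", "cx", "cy" (pixels), "view" (4x4, takes a point from world to camera coordinates). Camera axes: x right, y up, looking along -z (the intrinsics and any distortion apply to the point x, -y, -z); pixel columns grow to the right and rows downward; lengths in m; the calibration is good to about 2 mm. A picture is of the moment at which its call begins: read the wrist's pose just before it. camera_params takes no time and is no camera call; for the wrist camera it gives the pose at the moment of the call.
- manip.close_job(): hands the job in; it is judged then, once.
The state is a dict: "time": time; "joint_pos": joint angles; "qd": joint speeds; "effort": joint torques, N m; "position": TCP position; "ee_rot": TCP orientation; "ft_force": force on the tool from outside, world axes, zero at the start; "moment": the same for the moment, N m; "finger_gap": finger opening in m; "finger_force": force on a finger pad.
Only numpy, scipy, OpenCV 4.12 (cv2) and the standard library are available. Lean on these libraries where they do the work, as an engineer would, in place of code of your own. Each camera call takes 0.05 s, during which the arm holds its last target. There are 200 camera calls.

## Working session

There is one attempt and no reset: what is moved stays moved. The work goes in short steps, Python scripts to look and compute and a shell command to move; the robot and the scene stay as the last step left them, time stands still between calls to the robot, and variables do not carry over. Pictures are saved under pics/ and viewed, at most 10 in all, crops included, and the job is handed in when it is done.

```bash
mkdir -p pics; python3 - <<'E'
from plant import manip
import cv2,numpy as np
s=manip.state();print(s)
for n in("scene","top"):
    im=manip.grab_frame(n);cv2.imwrite(f"pics/{n}0.png",im[:,:,::-1]);p=manip.camera_params(n);print(n,{k:np.round(v,4).tolist() for k,v in p.items()})
E
```

```text
{'time': 0.0, 'joint_pos': array([-1.26890168,  0.46945483, -0.04858291,  1.53369519,  0.02410357,
        1.14103018, -0.08232622]), 'qd': array([-5.96082349e-04, -1.03137853e-03, -9.86832538e-04,  1.01983570e-05,
       -5.48796494e-04, -2.41489248e-04,  1.49142267e-03]), 'effort': array([-2.59191120e-04, -5.10300314e+01, -4.68632905e-02, -2.37724990e+01,
        1.06506617e-02,  7.32944260e-03, -3.40164036e-06]), 'position': array([0.21905594, 0.63789013, 0.25525179]), 'ee_rot': array([-3.13959264e+00,  8.38722239e-05,  2.81079429e+00]), 'ft_force': array([0.72558276, 0.18756477, 0.09311644]), 'moment': array([ 0.03059118, -0.01782252, -0.01741678]), 'finger_force': 0.0, 'finger_gap': 0.085304339211835}
scene {'fx': 607.7081, 'fy': 607.7081, 'cx': 306.0259, 'cy': 243.8154, 'view': [[0.906, -0.4232, 0.0123, -0.4697], [0.2748, 0.6098, 0.7434, -0.2722], [-0.3221, -0.6701, 0.6688, -1.2783], [0.0, 0.0, 0.0, 1.0]]}
top {'fx': 517.9246, 'fy': 517.9246, 'cx': 319.0575, 'cy': 233.6134, 'view': [[-0.0051, -0.9997, -0.0227, 0.0586], [0.9907, -0.0082, 0.1358, -0.5406], [-0.136, -0.0218, 0.9905, -1.412], [0.0, 0.0, 0.0, 1.0]]}
```

View pics/top0.png

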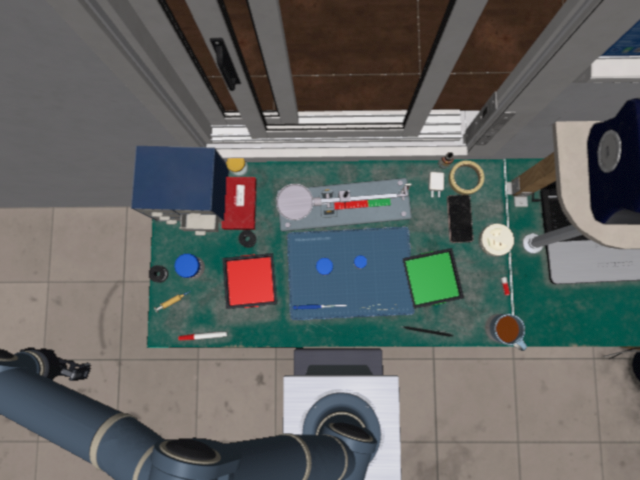

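View pics/scene0.png

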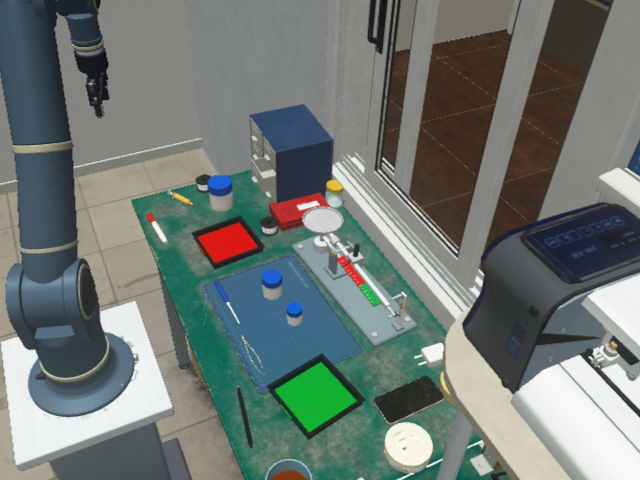

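Blue-capped tubs in the top view: large at (187,265), middle at (325,267) and small at (361,262). The middle-sized one at (325,267) on the mat is the one meant. I'll confirm it in an enlarged crop.

```bash
cat > h.py <<'E'
import numpy as np,cv2
from plant import manip
def px2w(n,u,v,z,p=None):
    p=p or manip.camera_params(n);V=np.array(p["view"]);R,t=V[:3,:3],V[:3,3]
    d=R.T@np.array([(u-p["cx"])/p["fx"],-(v-p["cy"])/p["fy"],-1.]);c=-R.T@t
    return c+d*(z-c[2])/d[2]
def w2px(n,X,p=None):
    p=p or manip.camera_params(n);V=np.array(p["view"]);q=V[:3,:3]@X+V[:3,3]
    return p["cx"]+p["fx"]*q[0]/-q[2],p["cy"]-p["fy"]*q[1]/-q[2]
E
python3 - <<'E'
import cv2,numpy as np
a=cv2.imread("pics/top0.png")[170:310,220:470];b=cv2.imread("pics/scene0.png")[180:340,220:430]
a=cv2.resize(a,(800,448),interpolation=cv2.INTER_CUBIC)
cv2.imwrite("pics/c1.png",a)
cv2.imwrite("pics/c2.png",cv2.resize(b,(788,600),interpolation=cv2.INTER_CUBIC))
E
```

```text
(no output)
```

View pics/c1.png

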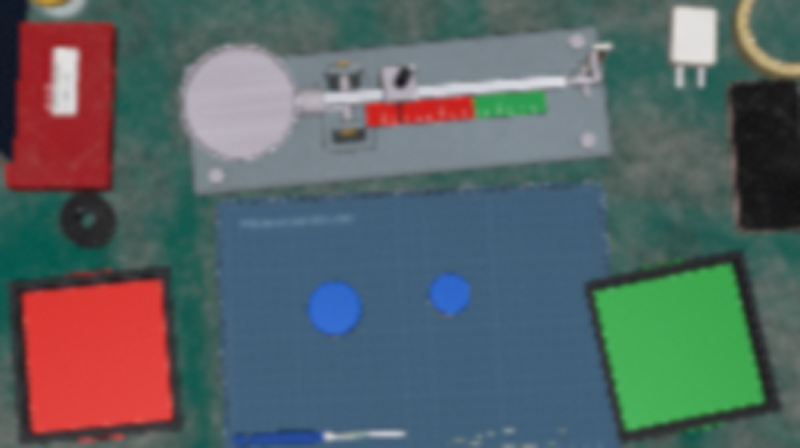

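View pics/c2.png

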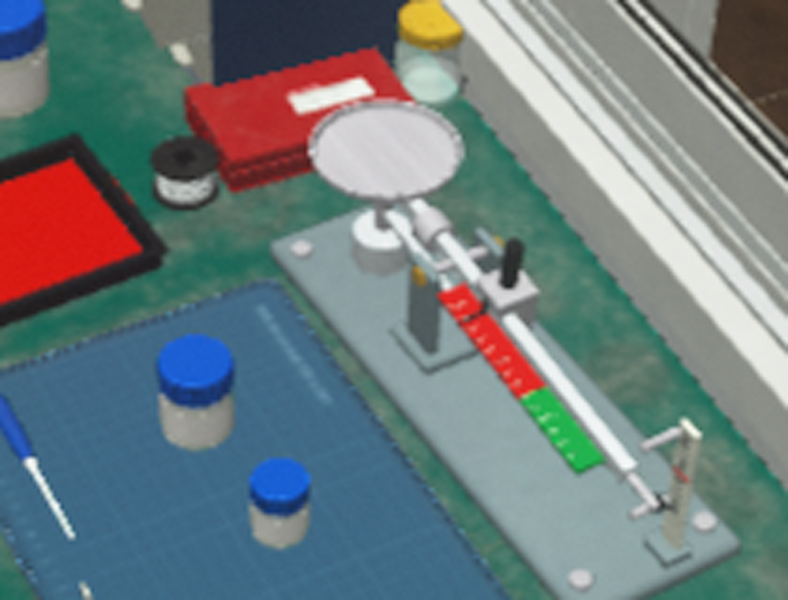

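```bash
python3 - <<'E'
from h import *
T=lambda u,v,z:px2w("top",220+u/3.2,170+v/3.2,z)
S=lambda u,v,z:px2w("scene",220+u*210/788,180+v*160/600,z)
np.set_printoptions(precision=4,suppress=True)
print("tub",T(334,308,.063),S(196,362,.063))
print("pan",T(240,101,.108),S(387,149,.108))
c=[T(195,193,.021),T(610,155,.021),T(597,28,.021)];c2=[S(272,245,.021),S(580,610,.021),S(742,548,.021)]
print("corners",c,c2)
print("bal centre",(c[0]+c[2])/2,(c2[0]+c2[2])/2)
d=c[0]-c[1];print("yaw",np.arctan2(d[1],d[0])-np.pi/2)
print("knobtop",T(404,76,.144),S(513,242,.144))
print("weight top",S(510,288,.108))
for nm,pts in(("red",[(12,285),(167,270),(180,428),(25,440)]),("green",[(587,287),(740,254),(777,405),(622,438)])):
    w=[T(*p,.018) for p in pts];print(nm,np.mean(w,0),[np.linalg.norm(w[i]-w[i-1]) for i in range(4)],np.arctan2(*(w[0]-w[1])[:2]))
print("spool",T(88,222,.03)); 
E
```

```text
tub [0.4476 0.0404 0.063 ] [0.4507 0.0421 0.063 ]
pan [0.6188 0.1176 0.108 ] [0.6244 0.1305 0.108 ]
corners [array([0.5536, 0.1635, 0.021 ]), array([ 0.5845, -0.2042,  0.021 ]), array([ 0.6996, -0.1959,  0.021 ])] [array([0.5564, 0.1637, 0.021 ]), array([ 0.5903, -0.1978,  0.021 ]), array([ 0.7017, -0.1971,  0.021 ])]
bal centre [ 0.6266 -0.0162  0.021 ] [ 0.6291 -0.0167  0.021 ]
yaw 0.08377693003425546
knobtop [ 0.631 -0.019  0.144] [ 0.6347 -0.0178  0.144 ]
weight top [ 0.6342 -0.02    0.108 ]
red [0.4108 0.2503 0.018 ] [np.float64(0.1364972388383634), np.float64(0.1378356011354661), np.float64(0.13894682678922593), np.float64(0.1358767260973596)] -0.08942458923019433
green [ 0.4161 -0.2618  0.018 ] [np.float64(0.13396426585823332), np.float64(0.13751610403580938), np.float64(0.13440643448476172), np.float64(0.13745628440289442)] -0.2056506292372798
spool [0.5273 0.2569 0.03  ]
```

```bash
cat >> h.py <<'E'
from scipy.spatial.transform import Rotation as Ro
def go(pos,yaw):
    s=manip.state();R=Ro.from_euler("xyz",s["ee_rot"])
    print("t",s["time"],"pos",np.round(s["position"],4),"travel",np.round(R.inv().apply(np.array(pos)-s["position"])/.6,4),
      "dr",np.round((R.inv()*Ro.from_euler("xyz",[np.pi,0,yaw])).as_rotvec()/2/np.pi,4))
E
python3 -c "
from h import *
go([.449,.041,.17],3.2266)"
```

```text
t 0.1 pos [0.2191 0.638  0.2554] travel [-0.6855 -0.8163  0.1438] dr [-0.0003 -0.     -0.0662]
```

```bash
python3 -m inch '{"travel":[[-0.6855,-0.8163,0.1438],[-0.6855,-0.8163,0.1438],[-0.6855,-0.8163,0.1438],[-0.6855,-0.8163,0.1438],[-0.6855,-0.8163,0.1438],[-0.6855,-0.8163,0.1438],[-0.6855,-0.8163,0.1438],[-0.6855,-0.8163,0.1438],[-0.6855,-0.8163,0.1438],[-0.6855,-0.8163,0.1438],[-0.6855,-0.8163,0.1438],[-0.6855,-0.8163,0.1438],[-0.6855,-0.8163,0.1438],[-0.6855,-0.8163,0.1438],[-0.6855,-0.8163,0.1438],[-0.6855,-0.8163,0.1438],[-0.6855,-0.8163,0.1438],[-0.6855,-0.8163,0.1438],[-0.6855,-0.8163,0.1438],[-0.6855,-0.8163,0.1438]],"dr":[[0,0,-0.0662],[0,0,-0.0662],[0,0,-0.0662],[0,0,-0.0662],[0,0,-0.0662],[0,0,-0.0662],[0,0,-0.0662],[0,0,-0.0662],[0,0,-0.0662],[0,0,-0.0662],[0,0,-0.0662],[0,0,-0.0662],[0,0,-0.0662],[0,0,-0.0662],[0,0,-0.0662],[0,0,-0.0662],[0,0,-0.0662],[0,0,-0.0662],[0,0,-0.0662],[0,0,-0.0662]],"grip":[1,1,1,1,1,1,1,1,1,1,1,1,1,1,1,1,1,1,1,1]}'
python3 - <<'E'
from h import *
p=manip.camera_params("wrist");im=manip.grab_frame("wrist");cv2.imwrite("pics/w1.png",im[:,:,::-1])
print(p,manip.state()["position"]);print(w2px("wrist",[.449,.041,.063],p))
c=px2w
hsv=cv2.cvtColor(im,cv2.COLOR_RGB2HSV);m=cv2.inRange(hsv,(105,150,100),(125,255,255))
n,l,st,ce=cv2.connectedComponentsWithStats(m)
for i in range(1,n):
    if st[i,4]>400:print(st[i],ce[i],px2w("wrist",*ce[i],.063,p))
E
```

```text
time: 1.77
position: [0.4487, 0.0431, 0.17]
ee_rot: [3.141, -0.0, -3.054]
ft_force: [-0.3, -0.4, 0.3]
finger_gap: 0.0857
finger_force: 0.0
{'fx': 340.2192111079739, 'fy': 340.2192111079739, 'cx': 321.0483646039202, 'cy': 233.07449229029132, 'view': array([[-0.08791983,  0.99612695,  0.0010992 , -0.00350611],
       [-0.96148621, -0.0845738 , -0.26151776,  0.44634617],
       [-0.26041193, -0.02404947,  0.96519804, -0.17682376],
       [ 0.        ,  0.        ,  0.        ,  1.        ]])} [0.44875915 0.04314283 0.17004222]
(np.float64(318.0353879218043), np.float64(240.7889424983777))
[ 347   79   91   21 1490] [391.55704698  89.02013423] [0.348397   0.07760162 0.063     ]
[ 287  205   68   69 2502] [318.87490008 245.05195843] [0.45200411 0.04183948 0.063     ]
[ 161  216   53   49 1960] [186.62857143 239.87959184] [ 0.45625657 -0.04895472  0.063     ]
```

View pics/w1.png

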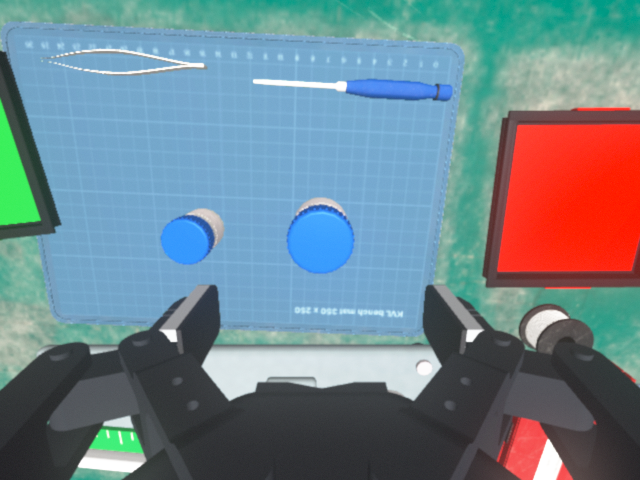

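The middle tub's cap is centred at about (321,239), straight below the tool, with the smaller tub at (188,240). I'll descend and grip.

```bash
python3 -m inch '{"travel":[[0,0,0.06],[0,0,0.12],[0,0,0.18],[0,0,0.21],[0,0,0.21],[0,0,0.21],[0,0,0.21],[0,0,0.21],[0,0,0.21],[0,0,0.21],[0,0,0.21],[0,0,0.21],[0,0,0.21],[0,0,0.21]],"dr":[[0,0,0],[0,0,0],[0,0,0],[0,0,0],[0,0,0],[0,0,0],[0,0,0],[0,0,0],[0,0,0],[0,0,0],[0,0,0],[0,0,0],[0,0,0],[0,0,0]],"grip":[1,1,1,1,1,1,-1,-1,-1,-1,-1,-1,-1,-1]}' 35
python3 -c "
from h import *
go([.449,.042,.2],3.2266);go([.6165,.1185,.20],3.2266)"
```

```text
time: 2.98
position: [0.4502, 0.042, 0.0455]
ee_rot: [3.141, 0.003, -3.056]
ft_force: [-1.1, 0.5, 7.4]
finger_gap: 0.0464
finger_force: 34.7
t 2.9833 pos [0.4502 0.042  0.0455] travel [ 0.0013  0.0003 -0.2575] dr [0.0001 0.0005 0.    ]
t 2.9833 pos [0.4502 0.042  0.0455] travel [-0.2877  0.1036 -0.2566] dr [0.0001 0.0005 0.    ]
```

```bash
python3 -m inch '{"travel":[[0,0,-0.04],[0,0,-0.1],[0,0,-0.16],[0,0,-0.22],[-0.04,0.015,-0.257],[-0.1,0.036,-0.257],[-0.16,0.057,-0.257],[-0.22,0.08,-0.257],[-0.27,0.097,-0.257],[-0.287,0.1036,-0.257],[-0.287,0.1036,-0.257],[-0.287,0.1036,-0.257],[-0.287,0.1036,-0.257]],"dr":[[0,0,0],[0,0,0],[0,0,0],[0,0,0],[0,0,0],[0,0,0],[0,0,0],[0,0,0],[0,0,0],[0,0,0],[0,0,0],[0,0,0],[0,0,0]],"grip":[-1,-1,-1,-1,-1,-1,-1,-1,-1,-1,-1,-1,-1]}'
python3 - <<'E'
from h import *
p=manip.camera_params("wrist");im=manip.grab_frame("wrist");sc=manip.grab_frame("scene")
cv2.imwrite("pics/w2.png",im[:,:,::-1]);cv2.imwrite("pics/s2.png",sc[:,:,::-1])
b=cv2.resize(sc[170:290,230:390],(560,420),interpolation=cv2.INTER_CUBIC)[:,:,::-1]
cv2.imwrite("pics/s2c.png",np.hstack([b,cv2.resize(im[:,:,::-1],(240,180)) if 0 else b[:,:0]]))
s=manip.state();print(s["position"],s["ft_force"])
for z in(.112,.117):print(z,w2px("wrist",[.6165,.1185,z],p),[w2px("scene",np.array([.6165,.1185,z])+d) for d in([0,0,0],[.0475,0,0],[-.0475,0,0],[0,.0475,0],[0,-.0475,0])])
E
```

```text
time: 4.07
position: [0.6142, 0.1174, 0.1981]
ee_rot: [-3.141, -0.001, -3.057]
ft_force: [-0.2, -0.7, -1.9]
finger_gap: 0.0459
finger_force: 36.7
[0.61432801 0.11732451 0.19843542] [ 0.42983138 -0.01013373 -1.3504431 ]
0.112 (np.float64(322.85653280079003), np.float64(253.85474543182625)) [(np.float64(322.4644358286138), np.float64(222.19672402868687)), (np.float64(339.76933225829396), np.float64(217.1178163740924)), (np.float64(304.79838423065684), np.float64(227.3816290670918)), (np.float64(314.0457569496406), np.float64(211.01801655373424)), (np.float64(331.25281845124067), np.float64(233.86634107058137))]
0.117 (np.float64(322.8989211894177), np.float64(256.44654914276464)) [(np.float64(322.52688236612795), np.float64(220.61962883848153)), (np.float64(339.86988855172126), np.float64(215.54550512110723)), (np.float64(304.8210982162513), np.float64(225.7998921866103)), (np.float64(314.08824219156395), np.float64(209.44940935559856)), (np.float64(331.3369597308069), np.float64(232.28151935506907))]
```

View pics/s2c.png

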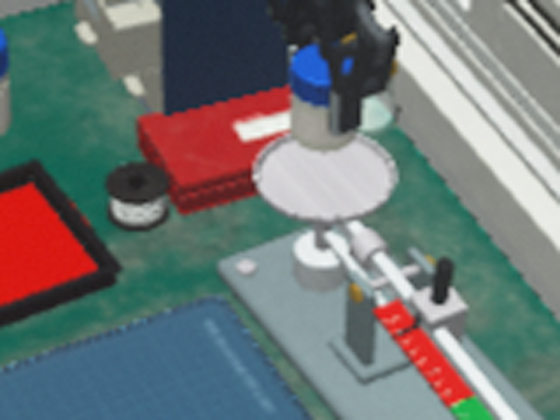

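```bash
python3 -m inch '{"travel":[[-0.003,0.002,0.03],[-0.003,0.002,0.06],[-0.003,0.002,0.07],[-0.003,0.002,0.074],[-0.003,0.002,0.078],[-0.003,0.002,0.082],[-0.003,0.002,0.086],[-0.003,0.002,0.09],[-0.003,0.002,0.094],[-0.003,0.002,0.098],[-0.003,0.002,0.098],[-0.003,0.002,0.098],[-0.003,0.002,0.098]],"dr":[[0,0,0],[0,0,0],[0,0,0],[0,0,0],[0,0,0],[0,0,0],[0,0,0],[0,0,0],[0,0,0],[0,0,0],[0,0,0],[0,0,0],[0,0,0]],"grip":[-1,-1,-1,-1,-1,-1,-1,-1,-1,-1,-1,-1,-1]}'
```

```text
time: 5.25
position: [0.6171, 0.1195, 0.1394]
ee_rot: [3.142, -0.0, -3.056]
ft_force: [0.5, -0.9, -1.6]
finger_gap: 0.0463
finger_force: 36.6
```

```bash
python3 -m inch '{"travel":[[0,0,0.002],[0,0,0.003],[0,0,0.004],[0,0,0.004],[0,0,0.004]],"dr":[[0,0,0],[0,0,0],[0,0,0],[0,0,0],[0,0,0]],"grip":[-1,-1,-1,-1,-1]}'; python3 -c "
from h import *
sc=manip.grab_frame('scene');print(manip.state()['position'],manip.state()['ft_force'])
b=cv2.resize(sc[170:290,250:410],(800,600),interpolation=cv2.INTER_CUBIC)[:,:,::-1]
cv2.imwrite('pics/s3.png',b)"
```

```text
time: 5.67
position: [0.6172, 0.1195, 0.1371]
ee_rot: [3.142, 0.0, -3.056]
ft_force: [0.2, 0.4, 0.1]
finger_gap: 0.0464
finger_force: 36.6
[0.61720554 0.1194785  0.13704841] [-0.9511979  -0.57147969 -0.63032523]
```

View pics/s3.png

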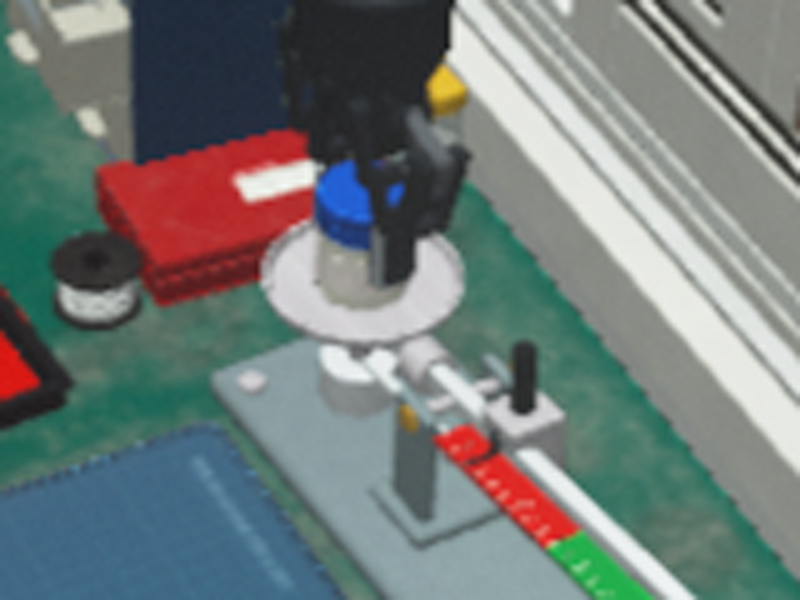

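```bash
python3 -m inch '{"travel":[[0,0,0],[0,0,0],[0,0,0],[0,0,0],[0,0,0],[0,0,-0.03],[0,0,-0.09],[0,0,-0.15],[0,0,-0.15]],"dr":[[0,0,0],[0,0,0],[0,0,0],[0,0,0],[0,0,0],[0,0,0],[0,0,0],[0,0,0],[0,0,0]],"grip":[0,0.4,0.8,1,1,1,1,0,-1]}'
python3 - <<'E'
from h import *
sc=manip.grab_frame('scene');cv2.imwrite("pics/s4.png",sc[:,:,::-1])
a=cv2.imread("pics/scene0.png")
f=lambda i:cv2.resize(i[230:340,310:420],(400,400),interpolation=cv2.INTER_CUBIC)
cv2.imwrite("pics/s4c.png",np.hstack([f(a),f(sc[:,:,::-1])]))
go([0,0,0],3.2266)
E
```

```text
time: 6.47
position: [0.6212, 0.1202, 0.2348]
ee_rot: [3.139, 0.014, -3.057]
ft_force: [0.5, 0.5, 0.8]
finger_gap: 0.0639
finger_force: 0.0
t 6.5167 pos [0.6197 0.1199 0.2317] travel [ 1.0496 -0.1122  0.3763] dr [0.0003 0.0015 0.    ]
```

View pics/s4c.png

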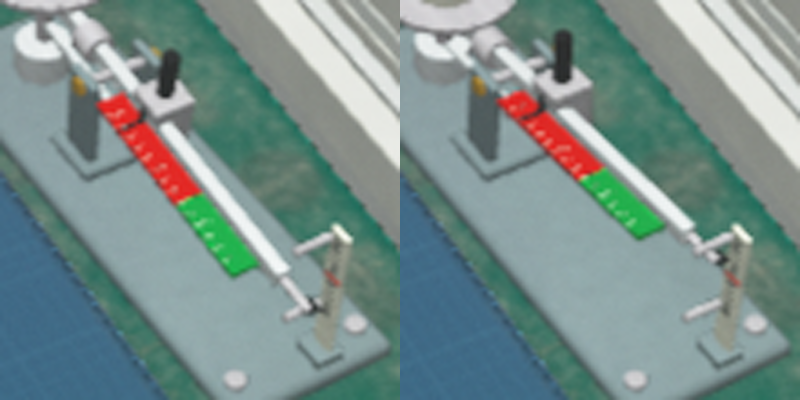

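```bash
cat >> h.py <<'E'
C=np.array([.628,-.016]);Y=.085
def bal(P): # world->balance
    d=np.array(P)[:2]-C;c,s=np.cos(Y),np.sin(Y);return np.array([c*d[0]+s*d[1],-s*d[0]+c*d[1]])
def wor(x,y):
    c,s=np.cos(Y),np.sin(Y);return C+np.array([c*x-s*y,s*x+c*y])
def edge(im): # fit of lower edge of green strip: v at u=370
    r=im[240:330,340:400].astype(float);g=r[:,:,1]-np.maximum(r[:,:,0],r[:,:,2])
    m=g>40;n,l,st,_=cv2.connectedComponentsWithStats(m.astype(np.uint8));k=1+np.argmax(st[1:,4]);m=l==k
    vv,uu=np.nonzero(m)
    return st[k],uu.mean()+340,vv.mean()+240,uu.max()+340,vv.max()+240
E
python3 - <<'E'
from h import *
for f in("scene0","s2","s3","s4"):
    i=cv2.imread(f"pics/{f}.png")
    if i.shape[0]==480:print(f,edge(i[:,:,::-1]))
t=px2w("scene",354.9,239.2,.148);print(t,bal(t))
k=bal(t)[1]-.0035
w=wor(0,k+.033);print(k,w)
go([w[0]+.002,w[1],.2317],3.2266)
E
```

```text
scene0 (array([ 19,  43,  22,  23, 212], dtype=int32), np.float64(369.49056603773585), np.float64(294.25), np.int64(380), np.int64(305))
s2 (array([ 19,  43,  22,  23, 212], dtype=int32), np.float64(369.49056603773585), np.float64(294.25), np.int64(380), np.int64(305))
s4 (array([ 20,  36,  23,  20, 187], dtype=int32), np.float64(370.86096256684493), np.float64(285.7914438502674), np.int64(382), np.int64(295))
[ 0.63726392 -0.00394105  0.148     ] [0.01025425 0.01122893]
0.007728932813024315 [0.62454221 0.02458189]
t 6.5167 pos [0.6197 0.1199 0.2317] travel [ 0.0022 -0.1593 -0.0003] dr [0.0003 0.0015 0.    ]
```

```bash
python3 -m inch '{"travel":[[0,-0.05,0],[0,-0.11,0],[-0.001,-0.159,0],[-0.001,-0.159,0.03],[-0.001,-0.159,0.08],[-0.001,-0.159,0.12],[-0.001,-0.159,0.139],[-0.001,-0.159,0.139],[-0.001,-0.159,0.139]],"dr":[[0,0,0],[0,0,0],[0,0,0],[0,0,0],[0,0,0],[0,0,0],[0,0,0],[0,0,0],[0,0,0]],"grip":[-1,-1,-1,-1,-1,-1,-1,-1,-1]}'
python3 - <<'E'
from h import *
a=manip.grab_frame('scene');cv2.imwrite("pics/s5.png",a[:,:,::-1]);t=manip.grab_frame('top');w=manip.grab_frame('wrist')
print(edge(a),bal(manip.state()["position"]))
f=lambda i,r,c,h,wd:cv2.resize(i[r:r+h,c:c+wd],(400,400),interpolation=cv2.INTER_CUBIC)
cv2.imwrite("pics/s5c.png",np.hstack([f(a,200,310,110,110),cv2.resize(w,(400,400))])[:,:,::-1])
E
```

```text
time: 7.27
position: [0.6257, 0.0247, 0.1432]
ee_rot: [3.142, -0.001, -3.056]
ft_force: [0.8, 0.1, 0.7]
finger_gap: -0.0001
finger_force: 0.0
(array([ 20,  36,  23,  20, 187], dtype=int32), np.float64(370.86096256684493), np.float64(285.7914438502674), np.int64(382), np.int64(295)) [0.00240093 0.04067858]
```

View pics/s5c.png

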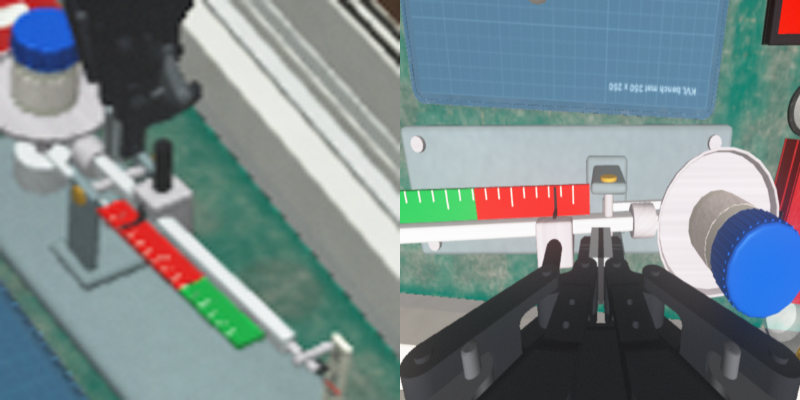

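The wrist view shows the index at about 23 mm in the red, with the closed fingers just inward of the post. I'll make a first push of a cautious length.

```bash
python3 -m inch '{"travel":[[0,-0.008,0],[0,-0.014,0],[0,-0.019,0],[0,-0.024,0],[0,-0.029,0],[0,-0.034,0],[0,-0.039,0],[0,-0.044,0],[0,-0.049,0],[0,-0.053,0],[0,-0.053,0],[0,-0.053,0]],"dr":[[0,0,0],[0,0,0],[0,0,0],[0,0,0],[0,0,0],[0,0,0],[0,0,0],[0,0,0],[0,0,0],[0,0,0],[0,0,0],[0,0,0]],"grip":[-1,-1,-1,-1,-1,-1,-1,-1,-1,-1,-1,-1]}'
cat >> h.py <<'E'
def look(tag):
    p=manip.camera_params("wrist");w=manip.grab_frame('wrist');a=manip.grab_frame('scene')
    cv2.imwrite(f"pics/w{tag}.png",w[:,:,::-1]);cv2.imwrite(f"pics/s{tag}.png",a[:,:,::-1])
    print("edge",edge(a)[1:],"tcp bal",bal(manip.state()["position"]),manip.state()["position"][2])
    r=w.astype(int);red=(r[:,:,0]>170)&(r[:,:,1]<90)&(r[:,:,2]<90);gr=(r[:,:,1]>140)&(r[:,:,0]<90)&(r[:,:,2]<120)
    for n,m in(("red",red),("green",gr)):
        m=m.copy();m[:180]=0
        c,l,st,_=cv2.connectedComponentsWithStats(m.astype(np.uint8))
        print(n,[s.tolist() for s in st[1:] if s[4]>150])
E
python3 -c "
from h import *
look('6')"
```

```text
time: 8.42
position: [0.6285, -0.0078, 0.1437]
ee_rot: [-3.141, -0.0, -3.057]
ft_force: [0.2, 1.2, -0.1]
finger_gap: 0.0002
finger_force: 0.8
edge (np.float64(370.3959390862944), np.float64(288.2690355329949), np.int64(381), np.int64(298)) tcp bal [0.00123811 0.00826921] 0.14379024459345463
red [[188, 225, 92, 37, 2921], [282, 224, 83, 37, 2710]]
green [[63, 226, 126, 38, 3956]]
```

```bash
python3 -m inch '{"travel":[[0,-0.004,0],[0,-0.009,0],[0,-0.014,0],[0,-0.019,0],[0,-0.023,0],[0,-0.027,0],[0,-0.027,0],[0,-0.022,0],[0,-0.012,0],[0,-0.009,0],[0,-0.009,0],[0,-0.009,0],[0,-0.009,0],[0,-0.009,0],[0,-0.009,0],[0,-0.009,0],[0,-0.009,0],[0,-0.009,0],[0,-0.009,0]],"dr":[[0,0,0],[0,0,0],[0,0,0],[0,0,0],[0,0,0],[0,0,0],[0,0,0],[0,0,0],[0,0,0],[0,0,0],[0,0,0],[0,0,0],[0,0,0],[0,0,0],[0,0,0],[0,0,0],[0,0,0],[0,0,0],[0,0,0]],"grip":[-1,-1,-1,-1,-1,-1,-1,-1,-1,-1,-1,-1,-1,-1,-1,-1,-1,-1,-1]}'
python3 -c "
from h import *
look('7')"
```

```text
time: 10.1
position: [0.629, -0.0125, 0.1436]
ee_rot: [3.142, -0.0, -3.057]
ft_force: [-0.3, 0.5, 0.3]
finger_gap: 0.0001
finger_force: 0.0
edge (np.float64(370.86096256684493), np.float64(285.7914438502674), np.int64(382), np.int64(295)) tcp bal [0.00128387 0.00339294] 0.14360471401334693
red [[192, 224, 182, 42, 5864]]
green [[57, 229, 137, 42, 4481]]
```

```bash
python3 -m inch '{"travel":[[0,-0.008,0],[0,-0.014,0],[0,-0.019,0],[0,-0.024,0],[0,-0.029,0],[0,-0.034,0],[0,-0.039,0],[0,-0.043,0],[0,-0.043,0],[0,-0.038,0],[0,-0.028,0],[0,-0.025,0],[0,-0.025,0],[0,-0.025,0],[0,-0.025,0],[0,-0.025,0],[0,-0.025,0],[0,-0.025,0],[0,-0.025,0],[0,-0.025,0]],"dr":[[0,0,0],[0,0,0],[0,0,0],[0,0,0],[0,0,0],[0,0,0],[0,0,0],[0,0,0],[0,0,0],[0,0,0],[0,0,0],[0,0,0],[0,0,0],[0,0,0],[0,0,0],[0,0,0],[0,0,0],[0,0,0],[0,0,0],[0,0,0]],"grip":[-1,-1,-1,-1,-1,-1,-1,-1,-1,-1,-1,-1,-1,-1,-1,-1,-1,-1,-1,-1]}'
cat >> h.py <<'E'
def idx(tag,verbose=0):
    w=cv2.imread(f"pics/w{tag}.png")[:,:,::-1].astype(int);r=w
    red=(r[:,:,0]>150)&(r[:,:,1]<90)&(r[:,:,2]<90);gr=(r[:,:,1]>130)&(r[:,:,0]<100)&(r[:,:,2]<120)
    m=(red|gr);m[:180]=0;red=red&m;gr=gr&m
    rows=np.nonzero(m.sum(1)>100)[0];v1=rows.max();band=w[v1-6:v1-1].sum(2).mean(0)
    ru=np.nonzero(red[v1-14:v1-2].sum(0)>2)[0];gu=np.nonzero(gr[v1-14:v1-2].sum(0)>2)[0]
    print("rows",rows.min(),v1,"red",ru.min(),ru.max(),"green",gu.min(),gu.max())
    lum=w[v1-12:v1-1].sum(2).mean(0);seg=lum[gu.min():ru.max()+1];k=np.argsort(seg)[:6]+gu.min();print("darkest cols",sorted(k),np.sort(seg)[:6])
    b=(ru.min()+gu.max())/2;s=(ru.max()-b)/79.;print("slide mm",(ru.max()-k.mean())/s)
E
python3 -c "
from h import *
look('8');idx('6');idx('7');idx('8')"
```

```text
time: 11.87
position: [0.6303, -0.0276, 0.1436]
ee_rot: [3.142, -0.0, -3.057]
ft_force: [0.1, 0.1, 1.2]
finger_gap: 0.0002
finger_force: 0.0
edge (np.float64(370.08780487804876), np.float64(291.33170731707315), np.int64(381), np.int64(302)) tcp bal [ 0.00125693 -0.01166143] 0.1435725920938204
red [[229, 223, 173, 36, 5288]]
green [[115, 222, 115, 35, 3450]]
rows 225 262 red 190 362 green 14 188
darkest cols [np.int64(277), np.int64(278), np.int64(279), np.int64(280), np.int64(281), np.int64(282)] [210.         212.90909091 228.45454545 233.         286.81818182
 328.54545455]
slide mm 37.67341040462428Traceback (most recent call last):
  File "<string>", line 3, in <module>
    look('8');idx('6');idx('7');idx('8')
                       ~~~^^^^^
  File "h.py", line 40, in idx
    print("rows",rows.min(),v1,"red",ru.min(),ru.max(),"green",gu.min(),gu.max())
                                     ~~~~~~^^
    return umr_minimum(a, axis, None, out, keepdims, initial, where)
ValueError: zero-size array to reduction operation minimum which has no identity
```

```bash
cat >> h.py <<'E'
def soft(im):
    r=im[240:330,340:400].astype(float);g=np.clip(r[:,:,1]-np.maximum(r[:,:,0],r[:,:,2])-20,0,100)
    n,l,st,_=cv2.connectedComponentsWithStats((g>15).astype(np.uint8));g=g*cv2.dilate((l==1+np.argmax(st[1:,4])).astype(np.uint8),np.ones((3,3)))
    vv,uu=np.mgrid[240:330,340:400];return (g*uu).sum()/g.sum(),(g*vv).sum()/g.sum(),g.sum()
rd=lambda f:cv2.imread(f"pics/{f}.png")[:,:,::-1]
def tilt(f):
    a,b=soft(rd("scene0"))[1],soft(rd("s4"))[1];v=soft(rd(f));return v,-.1+.2*(v[1]-a)/(b-a)
E
python3 -m inch '{"travel":[[0,0,0],[0,0,0],[0,0,0],[0,0,0],[0,0,0],[0,0,0],[0,0,0],[0,0,0]],"dr":[[0,0,0],[0,0,0],[0,0,0],[0,0,0],[0,0,0],[0,0,0],[0,0,0],[0,0,0]],"grip":[-1,-1,-1,-1,-1,-1,-1,-1]}'
python3 -c "
from h import *
look('9')
for f in('scene0','s2','s4','s5','s7','s8','s9'):print(f,tilt(f))
w=rd('w9');v=slice(226,256)
print([ (u,*w[v,u].mean(0).astype(int)) for u in range(220,300,3)])
"
```

```text
time: 12.63
position: [0.6303, -0.0274, 0.1436]
ee_rot: [3.141, 0.0, -3.056]
ft_force: [-0.7, -0.2, -0.0]
finger_gap: 0.0003
finger_force: 0.0
edge (np.float64(370.1170731707317), np.float64(291.25365853658536), np.int64(381), np.int64(301)) tcp bal [ 0.0012791  -0.01161812] 0.14358871144040553
red [[229, 223, 173, 36, 5283]]
green [[115, 222, 115, 35, 3453]]
scene0 ((np.float64(369.51063100137173), np.float64(294.2111111111111), np.float64(14580.0)), np.float64(-0.1))
s2 ((np.float64(369.5085811965812), np.float64(294.20369230769234), np.float64(14625.0)), np.float64(-0.09982751977674595))
s4 ((np.float64(370.76076705438544), np.float64(285.6086136435083), np.float64(12724.0)), np.float64(0.1))
s5 ((np.float64(370.76124213836476), np.float64(285.6074685534591), np.float64(12720.0)), np.float64(0.10002662226995138))
s7 ((np.float64(370.75711142542826), np.float64(285.5998742731416), np.float64(12726.0)), np.float64(0.10020318216656524))
s8 ((np.float64(370.0903253733497), np.float64(291.23677945314193), np.float64(13861.0)), np.float64(-0.030849577830843355))
s9 ((np.float64(370.1088
[... 762 characters left out ...]
59, np.int64(124), np.int64(66), np.int64(64)), (262, np.int64(250), np.int64(103), np.int64(94)), (265, np.int64(250), np.int64(77), np.int64(69)), (268, np.int64(250), np.int64(62), np.int64(55)), (271, np.int64(250), np.int64(63), np.int64(56)), (274, np.int64(250), np.int64(62), np.int64(56)), (277, np.int64(250), np.int64(62), np.int64(56)), (280, np.int64(250), np.int64(89), np.int64(82)), (283, np.int64(251), np.int64(137), np.int64(127)), (286, np.int64(250), np.int64(61), np.int64(56)), (289, np.int64(250), np.int64(61), np.int64(55)), (292, np.int64(250), np.int64(61), np.int64(56)), (295, np.int64(250), np.int64(61), np.int64(56)), (298, np.int64(250), np.int64(68), np.int64(62))]
```

```bash
python3 -m inch '{"travel":[[0,0.01,-0.03],[0,0.01,-0.085],[0,-0.03,-0.095],[0,-0.085,-0.095],[0,-0.094,-0.095],[0,-0.094,-0.095],[0,-0.094,-0.05],[0,-0.094,-0.015],[0,-0.094,0],[0,-0.094,0],[0,-0.094,0]],"dr":[[0,0,0],[0,0,0],[0,0,0],[0,0,0],[0,0,0],[0,0,0],[0,0,0],[0,0,0],[0,0,0],[0,0,0],[0,0,0]],"grip":[-1,-1,-1,-1,-1,-1,-1,-1,-1,-1,-1]}'
python3 -c "
from h import *
look('10');print(tilt('s10'))
w,s=rd('w10'),rd('s10')
f=lambda i,r,c,h,wd:cv2.resize(i[r:r+h,c:c+wd],(400,400),interpolation=cv2.INTER_CUBIC)
cv2.imwrite('pics/c10.png',np.hstack([f(s,210,310,110,110),f(w,190,180,260,260)])[:,:,::-1])"
```

```text
time: 13.65
position: [0.6351, -0.0828, 0.1434]
ee_rot: [3.141, -0.001, -3.056]
ft_force: [0.6, -0.6, 0.9]
finger_gap: -0.0
finger_force: 0.0
edge (np.float64(370.19117647058823), np.float64(291.28431372549016), np.int64(381), np.int64(301)) tcp bal [ 0.00229715 -0.06744593] 0.14479308349882866
red [[332, 223, 33, 36, 942], [364, 223, 143, 36, 4441]]
green [[217, 222, 113, 36, 2938]]
((np.float64(370.1652963466076), np.float64(291.13584042325016), np.float64(13987.0)), np.float64(-0.02850284003122376))
```

View pics/c10.png

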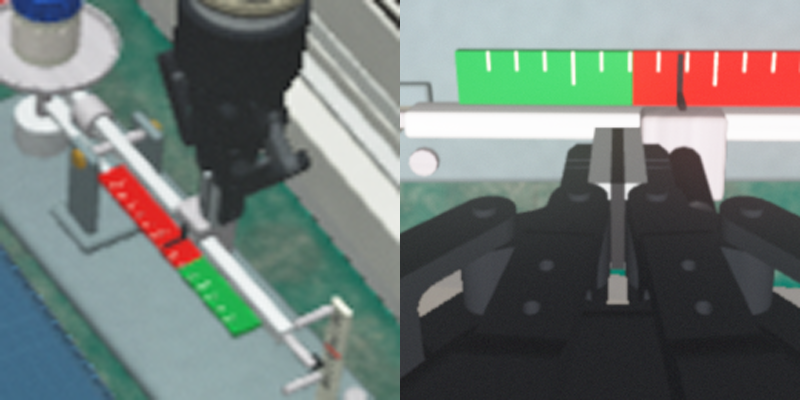

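The index stands at about 62 mm, just outward of the 60 line and in the red. The beam is about 0.029 rad too far the other way, and the fingers are now just outside the post. I'll nudge it inward in steps.

```bash
python3 -m inch '{"travel":[[0,0.005,0],[0,0.01,0],[0,0.015,0],[0,0.019,0],[0,0.0225,0],[0,0.0225,0],[0,0.01,0],[0,0,0],[0,0,0],[0,0,0],[0,0,0],[0,0,0],[0,0,0],[0,0,0],[0,0,0],[0,0,0],[0,0,0],[0,0,0],[0,0,0],[0,0,0]],"dr":[[0,0,0],[0,0,0],[0,0,0],[0,0,0],[0,0,0],[0,0,0],[0,0,0],[0,0,0],[0,0,0],[0,0,0],[0,0,0],[0,0,0],[0,0,0],[0,0,0],[0,0,0],[0,0,0],[0,0,0],[0,0,0],[0,0,0],[0,0,0]],"grip":[-1,-1,-1,-1,-1,-1,-1,-1,-1,-1,-1,-1,-1,-1,-1,-1,-1,-1,-1,-1]}'
cat >> h.py <<'E'
def ind(tag):
    w=rd("w"+tag).astype(int)[228:250];L=w.sum(2).mean(0)
    red=(w[:,:,0]>150)&(w[:,:,1]<100);gr=(w[:,:,1]>140)&(w[:,:,0]<110)
    ru=np.nonzero(red.sum(0)>10)[0];gu=np.nonzero(gr.sum(0)>10)[0]
    k=np.arange(ru.min()+3,ru.max()-3);d=np.clip(360-L[k],0,None);print("bound",(ru.min()+gu.max())/2,"redmax",ru.max(),"index",(d*k).sum()/d.sum(),d.max(),"mm/.54px")
E
python3 -c "
from h import *
look('11');print(tilt('s11'));ind('9');ind('10');ind('11')"
```

```text
time: 15.42
position: [0.6351, -0.0836, 0.1436]
ee_rot: [3.142, -0.0, -3.056]
ft_force: [-0.4, 0.6, 0.1]
finger_gap: -0.0004
finger_force: 0.0
edge (np.float64(370.86096256684493), np.float64(285.7914438502674), np.int64(382), np.int64(295)) tcp bal [ 0.00127312 -0.06802685] 0.1435671627682413
red [[393, 224, 117, 40, 3749], [335, 227, 55, 40, 1905]]
green [[206, 229, 127, 42, 3581]]
((np.float64(370.7516747156878), np.float64(285.59612089110453), np.float64(12838.0)), np.float64(0.10029044477957294))
bound 229.0 redmax 399 index 257.5537806176784 121.63636363636363 mm/.54px
bound 331.0 redmax 503 index 361.5403083143796 109.04545454545453 mm/.54px
bound 332.5 redmax 506 index 391.32909491389665 103.90909090909093 mm/.54px
```

```bash
python3 -m inch '{"travel":[[0,-0.005,-0.03],[0,-0.005,-0.09],[0,0.03,-0.1],[0,0.09,-0.1],[0,0.13,-0.1],[0,0.13,-0.1],[0,0.13,-0.05],[0,0.13,-0.015],[0,0.13,0],[0,0.13,0],[0,0.13,0]],"dr":[[0,0,0],[0,0,0],[0,0,0],[0,0,0],[0,0,0],[0,0,0],[0,0,0],[0,0,0],[0,0,0],[0,0,0],[0,0,0]],"grip":[-1,-1,-1,-1,-1,-1,-1,-1,-1,-1,-1]}'
python3 -c "
from h import *
look('12');print(tilt('s12'))"
```

```text
time: 16.43
position: [0.6286, -0.0064, 0.1437]
ee_rot: [-3.141, -0.0, -3.057]
ft_force: [0.7, 0.8, 0.2]
finger_gap: 0.0002
finger_force: 0.0
edge (np.float64(370.8817204301075), np.float64(285.7795698924731), np.int64(382), np.int64(295)) tcp bal [0.00227327 0.00950326] 0.14498320687536376
red [[239, 224, 123, 41, 4071], [180, 228, 57, 38, 1850]]
green [[44, 229, 137, 43, 4458]]
((np.float64(370.76944837340875), np.float64(285.6045104510451), np.float64(12726.0)), np.float64(0.10009539537741619))
```

```bash
python3 -m inch '{"travel":[[0,-0.008,0],[0,-0.015,0],[0,-0.02,0],[0,-0.025,0],[0,-0.03,0],[0,-0.035,0],[0,-0.04,0],[0,-0.044,0],[0,-0.0475,0],[0,-0.0475,0],[0,-0.04,0],[0,-0.03,0],[0,-0.027,0],[0,-0.027,0],[0,-0.027,0],[0,-0.027,0],[0,-0.027,0],[0,-0.027,0],[0,-0.027,0],[0,-0.027,0]],"dr":[[0,0,0],[0,0,0],[0,0,0],[0,0,0],[0,0,0],[0,0,0],[0,0,0],[0,0,0],[0,0,0],[0,0,0],[0,0,0],[0,0,0],[0,0,0],[0,0,0],[0,0,0],[0,0,0],[0,0,0],[0,0,0],[0,0,0],[0,0,0]],"grip":[-1,-1,-1,-1,-1,-1,-1,-1,-1,-1,-1,-1,-1,-1,-1,-1,-1,-1,-1,-1]}'
python3 -m inch '{"travel":[[0,0,0],[0,0,0],[0,0,0],[0,0,0],[0,0,0],[0,0,0],[0,0,0],[0,0,0]],"dr":[[0,0,0],[0,0,0],[0,0,0],[0,0,0],[0,0,0],[0,0,0],[0,0,0],[0,0,0]],"grip":[-1,-1,-1,-1,-1,-1,-1,-1]}'
python3 -c "
from h import *
look('13');print(tilt('s13'));ind('9');ind('13')"
```

```text
time: 18.2
position: [0.6298, -0.0222, 0.1436]
ee_rot: [3.142, -0.0, -3.057]
ft_force: [-0.8, 0.2, -0.4]
finger_gap: -0.0002
finger_force: 0.0
time: 18.87
position: [0.6298, -0.0221, 0.1436]
ee_rot: [3.142, -0.0, -3.056]
ft_force: [0.1, 0.5, -0.4]
finger_gap: 0.0001
finger_force: 0.0
edge (np.float64(370.41206030150755), np.float64(289.19095477386935), np.int64(381), np.int64(299)) tcp bal [ 0.00129395 -0.00621658] 0.1435970271738911
red [[253, 223, 139, 38, 4373], [216, 225, 37, 36, 1159]]
green [[94, 225, 123, 37, 3805]]
((np.float64(370.4049002085195), np.float64(289.1053023532916), np.float64(13428.0)), np.float64(0.0187052661636479))
bound 229.0 redmax 399 index 257.5537806176784 121.63636363636363 mm/.54px
bound 216.0 redmax 389 index 254.6269133355357 116.0909090909091 mm/.54px
```

```bash
python3 -m inch '{"travel":[[0,-0.005,0],[0,-0.01,0],[0,-0.015,0],[0,-0.019,0],[0,-0.0233,0],[0,-0.0233,0],[0,-0.015,0],[0,-0.005,0],[0,0,0],[0,0,0],[0,0,0],[0,0,0],[0,0,0],[0,0,0],[0,0,0],[0,0,0],[0,0,0],[0,0,0],[0,0,0],[0,0,0]],"dr":[[0,0,0],[0,0,0],[0,0,0],[0,0,0],[0,0,0],[0,0,0],[0,0,0],[0,0,0],[0,0,0],[0,0,0],[0,0,0],[0,0,0],[0,0,0],[0,0,0],[0,0,0],[0,0,0],[0,0,0],[0,0,0],[0,0,0],[0,0,0]],"grip":[-1,-1,-1,-1,-1,-1,-1,-1,-1,-1,-1,-1,-1,-1,-1,-1,-1,-1,-1,-1]}'
python3 -m inch '{"travel":[[0,0,0],[0,0,0],[0,0,0],[0,0,0],[0,0,0],[0,0,0],[0,0,0],[0,0,0],[0,0,0]],"dr":[[0,0,0],[0,0,0],[0,0,0],[0,0,0],[0,0,0],[0,0,0],[0,0,0],[0,0,0],[0,0,0]],"grip":[-1,-1,-1,-1,-1,-1,-1,-1,-1]}'
python3 -c "
from h import *
look('14');print(tilt('s14'));ind('14')"
```

```text
time: 20.63
position: [0.6298, -0.0221, 0.1436]
ee_rot: [3.142, -0.0, -3.057]
ft_force: [0.4, 0.3, 0.5]
finger_gap: -0.0001
finger_force: 0.0
time: 21.38
position: [0.6298, -0.0221, 0.1436]
ee_rot: [3.142, 0.0, -3.056]
ft_force: [-0.1, -0.3, 0.2]
finger_gap: -0.0004
finger_force: 0.0
edge (np.float64(370.415), np.float64(289.33), np.int64(381), np.int64(299)) tcp bal [ 0.00126968 -0.00619705] 0.14359609487365887
red [[253, 223, 139, 37, 4379], [216, 224, 37, 37, 1155]]
green [[95, 225, 122, 37, 3788]]
((np.float64(370.42553980856275), np.float64(289.28018104919494), np.float64(13477.0)), np.float64(0.01463950045870202))
bound 216.0 redmax 389 index 254.15630159603742 118.54545454545453 mm/.54px
```

```bash
python3 -m inch '{"travel":[[0,-0.005,0],[0,-0.01,0],[0,-0.015,0],[0,-0.019,0],[0,-0.023,0],[0,-0.0257,0],[0,-0.0257,0],[0,-0.015,0],[0,-0.005,0],[0,0,0],[0,0,0],[0,0,0],[0,0,0],[0,0,0],[0,0,0],[0,0,0],[0,0,0],[0,0,0],[0,0,0],[0,0,0]],"dr":[[0,0,0],[0,0,0],[0,0,0],[0,0,0],[0,0,0],[0,0,0],[0,0,0],[0,0,0],[0,0,0],[0,0,0],[0,0,0],[0,0,0],[0,0,0],[0,0,0],[0,0,0],[0,0,0],[0,0,0],[0,0,0],[0,0,0],[0,0,0]],"grip":[-1,-1,-1,-1,-1,-1,-1,-1,-1,-1,-1,-1,-1,-1,-1,-1,-1,-1,-1,-1]}'
python3 -m inch '{"travel":[[0,0,0],[0,0,0],[0,0,0],[0,0,0],[0,0,0],[0,0,0],[0,0,0],[0,0,0],[0,0,0]],"dr":[[0,0,0],[0,0,0],[0,0,0],[0,0,0],[0,0,0],[0,0,0],[0,0,0],[0,0,0],[0,0,0]],"grip":[-1,-1,-1,-1,-1,-1,-1,-1,-1]}'
python3 -c "
from h import *
look('15');print(tilt('s15'));ind('15')"
```

```text
time: 23.15
position: [0.6298, -0.0221, 0.1436]
ee_rot: [3.142, 0.0, -3.057]
ft_force: [-0.1, -0.1, 0.8]
finger_gap: -0.0
finger_force: 0.0
time: 23.9
position: [0.6298, -0.0221, 0.1436]
ee_rot: [3.141, 0.0, -3.056]
ft_force: [-0.4, -0.7, -0.4]
finger_gap: 0.0003
finger_force: 0.0
edge (np.float64(370.33663366336634), np.float64(289.4257425742574), np.int64(381), np.int64(299)) tcp bal [ 0.00130562 -0.00621148] 0.14362979786802282
red [[253, 223, 139, 37, 4380], [216, 224, 37, 37, 1147]]
green [[95, 225, 122, 37, 3750]]
((np.float64(370.4448818897638), np.float64(289.36086762739563), np.float64(13462.0)), np.float64(0.012763613171212176))
bound 216.0 redmax 389 index 253.85879172299053 119.22727272727272 mm/.54px
```

```bash
python3 -m inch '{"travel":[[0,-0.005,0],[0,-0.01,0],[0,-0.015,0],[0,-0.02,0],[0,-0.025,0],[0,-0.0284,0],[0,-0.0284,0],[0,-0.015,0],[0,-0.005,0],[0,0,0],[0,0,0],[0,0,0],[0,0,0],[0,0,0],[0,0,0],[0,0,0],[0,0,0],[0,0,0],[0,0,0],[0,0,0]],"dr":[[0,0,0],[0,0,0],[0,0,0],[0,0,0],[0,0,0],[0,0,0],[0,0,0],[0,0,0],[0,0,0],[0,0,0],[0,0,0],[0,0,0],[0,0,0],[0,0,0],[0,0,0],[0,0,0],[0,0,0],[0,0,0],[0,0,0],[0,0,0]],"grip":[-1,-1,-1,-1,-1,-1,-1,-1,-1,-1,-1,-1,-1,-1,-1,-1,-1,-1,-1,-1]}'
python3 -m inch '{"travel":[[0,0,0],[0,0,0],[0,0,0],[0,0,0],[0,0,0],[0,0,0],[0,0,0],[0,0,0],[0,0,0]],"dr":[[0,0,0],[0,0,0],[0,0,0],[0,0,0],[0,0,0],[0,0,0],[0,0,0],[0,0,0],[0,0,0]],"grip":[-1,-1,-1,-1,-1,-1,-1,-1,-1]}'
python3 -c "
from h import *
look('16');print(tilt('s16'));ind('16')"
```

```text
time: 25.67
position: [0.6298, -0.0221, 0.1436]
ee_rot: [3.141, -0.0, -3.057]
ft_force: [0.1, 0.4, -0.5]
finger_gap: -0.0002
finger_force: 0.0
time: 26.42
position: [0.6298, -0.0221, 0.1436]
ee_rot: [3.142, -0.0, -3.056]
ft_force: [0.6, 0.1, 0.4]
finger_gap: -0.0006
finger_force: 0.0
edge (np.float64(370.23762376237624), np.float64(290.11386138613864), np.int64(381), np.int64(300)) tcp bal [ 0.00129576 -0.00619437] 0.14360665656444646
red [[253, 223, 139, 36, 4420], [217, 224, 33, 36, 1024]]
green [[99, 224, 119, 36, 3687]]
((np.float64(370.30293112226343), np.float64(290.089097388901), np.float64(13749.0)), np.float64(-0.004167045959996882))
bound 217.0 redmax 389 index 251.28291599353796 117.9090909090909 mm/.54px
```

```bash
python3 -c "
from h import *
def P(y,x,th):
    r=45-y; # mm outward from pivot
    yy=.045-(r*np.cos(th)-0*np.sin(th))/1000; z=.088+.006+(r/1000)*np.sin(th)
    w=wor(x,yy); return np.array(w2px('scene',[w[0],w[1],z]))
for x in(-.01,-.02):
  for d in(100,150):
    a,b,c=[P(45-d,x,t) for t in(-.1,0,.1)]
    print(d,a,b,c,-.1+.2*(b[1]-a[1])/(c[1]-a[1]))
# beam-tip cross-check: vertical shift of patch vs both stop images, subpixel
A,B=[cv2.cvtColor(np.ascontiguousarray(rd(f)),cv2.COLOR_RGB2GRAY) for f in('scene0','s4')]
for f in('s13','s15','s16'):
  I=cv2.cvtColor(np.ascontiguousarray(rd(f)),cv2.COLOR_RGB2GRAY);o=[]
  for R,(u,v) in((A,(382,297)),(B,(384,287))):
    t=cv2.resize(R[v-9:v+9,u-9:u+9],None,fx=8,fy=8,interpolation=cv2.INTER_CUBIC)
    S=cv2.resize(I[v-26:v+26,u-13:u+13],None,fx=8,fy=8,interpolation=cv2.INTER_CUBIC)
    m=cv2.matchTemplate(S,t,cv2.TM_CCOEFF_NORMED);_,q,_,l=cv2.minMaxLoc(m);o.append((l[1]/8-17,l[0]/8-4,round(q,3)))
  print(f,o,-.1+.2*o[0][0]/(o[0][0]-o[1][0]))
"
```

```text
100 [361.52453611 280.08673236] [361.97351423 277.10521175] [362.17827512 273.81824736] -0.004872689080156575
150 [373.86727284 295.64961686] [374.65383717 291.1924172 ] [375.06027995 286.2324205 ] -0.005339137362148957
100 [357.83610262 281.62957868] [358.26740762 278.64771385] [358.45538827 275.35882524] -0.0048961225755991405
150 [370.13523161 297.26902081] [370.89462638 292.81193827] [371.27512989 287.84944926] -0.005365493231759569
s13 [(-6.25, 0.625, 0.883), (4.25, -0.125, 0.953)] 0.019047619047619035
s15 [(-6.0, 0.625, 0.89), (4.625, -0.125, 0.952)] 0.012941176470588248
s16 [(-5.25, 0.5, 0.905), (5.5, -0.125, 0.933)] -0.002325581395348844
```

The expected reading at level is −0.005 and I measured −0.004, so the beam is level with the hand off. The index is at about 60 mm, which is red. Next I fetch the tub.

```bash
python3 -c "
from h import *
go([.6172,.1195,.22],3.2266)"
python3 -m inch '{"travel":[[0,0.005,-0.04],[0,0.005,-0.1],[0,0.03,-0.15],[0,0.09,-0.15],[0,0.15,-0.15],[0,0.2,-0.15],[0,0.2,-0.15]],"dr":[[0,0,0],[0,0,0],[0,0,0],[0,0,0],[0,0,0],[0,0,0],[0,0,0]],"grip":[-1,-1,-1,0,1,1,1]}'
python3 -c "
from h import *
go([.6172,.1195,.1455],3.2266)
look('17');print(tilt('s17'))
p=manip.camera_params('wrist');im=rd('w17');hsv=cv2.cvtColor(np.ascontiguousarray(im),cv2.COLOR_RGB2HSV);m=cv2.inRange(hsv,(105,150,100),(125,255,255))
n,l,st,ce=cv2.connectedComponentsWithStats(m)
for i in range(1,n):
    if st[i,4]>400:print(st[i],ce[i],px2w('wrist',*ce[i],.155,p))
"
```

```text
t 26.5167 pos [ 0.6298 -0.0221  0.1436] travel [ 0.0009  0.2369 -0.1273] dr [0. 0. 0.]
time: 27.1
position: [0.6184, 0.107, 0.2337]
ee_rot: [3.136, 0.0, -3.045]
ft_force: [-1.0, 2.1, -0.5]
finger_gap: 0.0483
finger_force: 0.0
t 27.1 pos [0.6184 0.107  0.2337] travel [-1.00e-04  2.01e-02  1.47e-01] dr [ 0.0009 -0.      0.0018]
edge (np.float64(370.28712871287127), np.float64(290.16831683168317), np.int64(381), np.int64(300)) tcp bal [0.00107986 0.11563103] 0.23351652626014527
red [[438, 180, 126, 138, 9830], [84, 195, 21, 24, 350], [107, 196, 97, 24, 1877]]
green [[2, 194, 82, 26, 1556]]
((np.float64(370.3015559938637), np.float64(290.0924099642048), np.float64(13689.0)), np.float64(-0.004244060229778385))
[ 107    0   52   33 1286] [134.28382582  13.25660964] [ 0.49945721 -0.00664372  0.155     ]
[ 304  218   77   75 4520] [341.58053097 255.1380531 ] [0.61891139 0.11168519 0.155     ]
```

```bash
python3 -m inch '{"travel":[[0,0.03,0],[0,0.03,0],[0,0.03,0],[0,0.03,0]],"dr":[[0,0,0],[0,0,0],[0,0,0],[0,0,0]],"grip":[1,1,1,1]}'
python3 -c "
from h import *
p=manip.camera_params('wrist');im=np.ascontiguousarray(manip.grab_frame('wrist'));hsv=cv2.cvtColor(im,cv2.COLOR_RGB2HSV);m=cv2.inRange(hsv,(105,150,100),(125,255,255))
n,l,st,ce=cv2.connectedComponentsWithStats(m)
for i in range(1,n):
    if st[i,4]>2000:print(st[i],px2w('wrist',st[i,0]+st[i,2]/2,st[i,1]+st[i,3]/2,.16,p))
go([.6172,.1195,.1455],3.2266)
"
```

```text
time: 27.53
position: [0.6183, 0.1134, 0.2335]
ee_rot: [-3.141, -0.0, -3.058]
ft_force: [-0.4, 0.3, 0.2]
finger_gap: 0.0852
finger_force: 0.0
[ 294  216   79   77 4610] [0.61635855 0.12047385 0.16      ]
t 27.5833 pos [0.6183 0.1134 0.2336] travel [0.001  0.0105 0.1468] dr [-0.0002 -0.     -0.0003]
```

```bash
python3 -m inch '{"travel":[[0.001,0.0115,0.0],[0.001,0.0115,0.02],[0.001,0.0115,0.06],[0.001,0.0115,0.1],[0.001,0.0115,0.13],[0.001,0.0115,0.145],[0.001,0.0115,0.145],[0.001,0.0115,0.145],[0.001,0.0115,0.145],[0.001,0.0115,0.145],[0.001,0.0115,0.145],[0.001,0.0115,0.145],[0.001,0.0115,0.145],[0.001,0.0115,0.145],[0.001,0.0115,0.145],[0.001,0.0115,0.145]],"dr":[[0,0,0],[0,0,0],[0,0,0],[0,0,0],[0,0,0],[0,0,0],[0,0,0],[0,0,0],[0,0,0],[0,0,0],[0,0,0],[0,0,0],[0,0,0],[0,0,0],[0,0,0],[0,0,0]],"grip":[1,1,1,1,1,1,1,1,-0.2,-1,-1,-1,-1,-1,-1,-1]}' 35
python3 -c "
from h import *
a=manip.grab_frame('scene');cv2.imwrite('pics/s18.png',a[:,:,::-1]);print(tilt('s18'))
go([.4108,.2503,.23],3.2266)"
```

```text
time: 28.92
position: [0.6172, 0.1222, 0.1468]
ee_rot: [3.141, 0.001, -3.057]
ft_force: [1.0, -0.6, -0.7]
finger_gap: 0.0463
finger_force: 35.8
((np.float64(370.41552920116357), np.float64(289.09166853136423), np.float64(13407.0)), np.float64(0.01902223973972232))
t 28.9667 pos [0.6171 0.1222 0.1467] travel [ 0.3244  0.2419 -0.139 ] dr [0.     0.0001 0.    ]
```

```bash
python3 -m inch '{"travel":[[0,0,-0.004],[0,0,-0.008],[0,0,-0.012],[0,0,-0.017],[0,0,-0.022],[0,0,-0.027],[0,0,-0.032],[0,0,-0.05],[0,0,-0.09],[0,0,-0.13],[0.04,0.03,-0.139],[0.09,0.067,-0.139],[0.14,0.105,-0.139],[0.19,0.142,-0.139],[0.24,0.179,-0.139],[0.28,0.209,-0.139],[0.31,0.23,-0.139],[0.324,0.242,-0.139],[0.324,0.242,-0.139],[0.324,0.242,-0.139]],"dr":[[0,0,0],[0,0,0],[0,0,0],[0,0,0],[0,0,0],[0,0,0],[0,0,0],[0,0,0],[0,0,0],[0,0,0],[0,0,0],[0,0,0],[0,0,0],[0,0,0],[0,0,0],[0,0,0],[0,0,0],[0,0,0],[0,0,0],[0,0,0]],"grip":[-1,-1,-1,-1,-1,-1,-1,-1,-1,-1,-1,-1,-1,-1,-1,-1,-1,-1,-1,-1]}'
python3 -m inch '{"travel":[[0,0,0.04],[0,0,0.1],[0,0,0.16],[0,0,0.22],[0,0,0.26],[0,0,0.28],[0,0,0.29],[0,0,0.295],[0,0,0.297],[0,0,0.297],[0,0,0.297]],"dr":[[0,0,0],[0,0,0],[0,0,0],[0,0,0],[0,0,0],[0,0,0],[0,0,0],[0,0,0],[0,0,0],[0,0,0],[0,0,0]],"grip":[-1,-1,-1,-1,-1,-1,-1,-1,-1,-1,-1]}'
```

```text
time: 30.63
position: [0.4117, 0.2502, 0.2306]
ee_rot: [3.141, 0.002, -3.056]
ft_force: [-0.2, 0.3, -1.6]
finger_gap: 0.0461
finger_force: 36.3
time: 31.55
position: [0.4118, 0.2507, 0.0528]
ee_rot: [3.14, 0.002, -3.057]
ft_force: [-0.1, 0.3, -2.2]
finger_gap: 0.046
finger_force: 36.4
```

```bash
python3 -m inch '{"travel":[[0,0,0.002],[0,0,0.004],[0,0,0.005],[0,0,0.005],[0,0,0.005]],"dr":[[0,0,0],[0,0,0],[0,0,0],[0,0,0],[0,0,0]],"grip":[-1,-1,-1,-1,-1]}'
```

```text
time: 31.97
position: [0.4114, 0.2507, 0.0498]
ee_rot: [3.141, 0.001, -3.056]
ft_force: [-0.1, -1.4, 5.5]
finger_gap: 0.0462
finger_force: 36.6
```

Contact (+7 N), so the tub is on the tray floor. I'll release and retreat.

```bash
python3 -m inch '{"travel":[[0,0,0],[0,0,0],[0,0,0],[0,0,0],[0,0,0],[0,0,0],[0,0,-0.03],[0,0,-0.08],[0,0,-0.14],[0,0,-0.2],[0,0,-0.26],[0,0,-0.26],[0,0,-0.26],[0,0,-0.26],[0,0,-0.26],[0,0,-0.26]],"dr":[[0,0,0],[0,0,0],[0,0,0],[0,0,0],[0,0,0],[0,0,0],[0,0,0],[0,0,0],[0,0,0],[0,0,0],[0,0,0],[0,0,0],[0,0,0],[0,0,0],[0,0,0],[0,0,0]],"grip":[0,0.5,1,1,1,1,1,1,1,1,1,1,1,1,1,1]}'
python3 -c "
from h import *
p=manip.camera_params('wrist');im=np.ascontiguousarray(manip.grab_frame('wrist'));hsv=cv2.cvtColor(im,cv2.COLOR_RGB2HSV);m=cv2.inRange(hsv,(105,150,100),(125,255,255))
n,l,st,ce=cv2.connectedComponentsWithStats(m)
for i in range(1,n):
    if st[i,4]>800:print(st[i],px2w('wrist',st[i,0]+st[i,2]/2,st[i,1]+st[i,3]/2,.064,p))
red=cv2.inRange(hsv,(0,170,120),(6,255,255));n,l,st,ce=cv2.connectedComponentsWithStats(red);k=1+np.argmax(st[1:,4]);print('floor',st[k],px2w('wrist',st[k,0]+st[k,2]/2,st[k,1]+st[k,3]/2,.004,p))
a=manip.grab_frame('scene');cv2.imwrite('pics/s20.png',a[:,:,::-1]);print(tilt('s20'))
"
```

```text
time: 33.3
position: [0.41, 0.2498, 0.2033]
ee_rot: [-3.14, -0.003, -3.056]
ft_force: [-0.0, 0.4, -0.6]
finger_gap: 0.0856
finger_force: 0.0
[ 102  113   77   17 1068] [0.34139931 0.11332376 0.064     ]
[ 476  258   97   85 3178] [0.456068   0.42185032 0.064     ]
floor [ 258  151   48  128 3147] [0.41453349 0.21251592 0.004     ]
((np.float64(369.50744027303756), np.float64(294.2023890784983), np.float64(14650.0)), np.float64(-0.09979722091995595))
```

```bash
python3 -c "
from h import *
p=manip.camera_params('wrist');w=np.ascontiguousarray(manip.grab_frame('wrist'));s=np.ascontiguousarray(rd('s20'))
print(manip.camera_params('wrist')['view'].round(3).tolist())
for z in(.064,.035,.004):
  u,v=w2px('wrist',[.411,.25,z],p);print('w',z,u,v,w[int(v),int(u)]); u,v=w2px('scene',[.411,.25,z]);print('s',z,u,v,s[int(v),int(u)])
def cls(im,vs,us):
  h=cv2.cvtColor(im,cv2.COLOR_RGB2HSV)
  for v in vs:
    r='';
    for u in us:
      H,S,V=map(int,h[v,u]);r+='#' if V<60 else ('B' if 100<=H<=130 and S>150 else 'R' if S>150 and (H<10 or H>170) else 'g' if 40<H<95 and S>90 else 'w' if S<60 else '.')
    print(v,r)
cls(s,range(200,275,2),range(185,275,1));print();cls(w,range(100,340,8),range(200,460,4))
"
```

```text
[[-0.085, 0.996, -0.001, -0.214], [-0.962, -0.082, -0.26, 0.435], [-0.259, -0.022, 0.966, -0.216], [0.0, 0.0, 0.0, 1.0]]
w 0.064 321.3464016427403 229.99668923049816 [143 166 254]
s 0.064 225.93993120503208 227.6899030107555 [ 28  93 210]
w 0.035 321.34728702348394 221.56571688483618 [148 171 255]
s 0.035 226.79967350311392 236.31689792436362 [ 28  55 118]
w 0.004 321.348063987224 214.16713740034845 [152 174 255]
s 0.004 227.6953017274478 245.3039864426914 [150 147 141]
200 ......gggggggggggggggggg.wwwwwwwwwwwwwwwwwwwwwwwgggggggggggggggggggggggggggggg.......wwwww
202 .......ggggggggggggggggg.wwwwwwwwwwwwwwwwwwwwwwwggggggggggggggggggggggggggg..........ww..R
204 w......w.ggggggggggggggg.wwwwwwwwwwwwwwwwwwwwwwwggggggggggggggggggggggggggg........w.RRRRR
206 .......ggggggggggggggg..wwwwwwwwwwwwwwwwwwwwwww.gggggggggggggggggggggggggggggggg.ggw.RRRRR
208 www.....ggggggggggggggg...wwwwwwwwwwwwwwwwwww.ggggggggggggggggggggggggggggggggggggg..RRRRR
210 wwww.....ggggggggggggggggg.wwwwwwwwwwwwwww.gggggggggggggggggggggggggggggggggggggggg..RRRRR
212 w...gggggggggggggggggggggg.............gggggggggggg
[... 4385 characters left out ...]

260 ....w..gg.g.g...RRRRRRRRRRRRRRRRRRRRRRRRRRRRRRRR...gggggggggg...w
268 .......gg.......RRRRRRRRRRRRRRRRRRRRRRRRRRRRRRRR...gggggggggggggw
276 ....ww.gggg.gw..RRRRRRRRRRRRRRRRRRRRRRRRRRRRRRRR..wgggggggggggggw
284 ....www.gggggww...................................wgggggggggggggw
292 wwwww...ggggg.wwwwwwwwwwwwwRRRRRRRRRRwwww.......gggggggggwwwwwwgg
300 wwwww...ggggggg...wwwwwwww..ggggggggggggggggggggggggggggg####wwww
308 wwwww.gggggggggg...wwwwww....wwwwgggggggggggggggggggggggw####wwww
316 ww#ww..ggggggggg....wwwww.wwwwwwwwwwgggggggggggggggggggg######www
324 ww##ww..ggggggggggg.wwwwwwwwwwwwwwwwwg.ggggggggggggggggg#######w.
332 ##w#wggggggggg..g..wwwwwwwwwwwwwwwwwwgggggggggggggggg.ggg#######w
```

The tub stands upright, centred in the red tray, with the hand clear, so I'm handing in.

```bash
python3 -c "
from plant import manip
print(manip.state()['time'],manip.close_job())"
```

```text
the job is handed in; nothing more can be done
33.45 None
```

The beam balanced level with the sliding weight at about 60 mm, in the red, so the tub now stands upright in the red tray and the sliding weight is where it balanced; handed in at 33.5 s.

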